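# Run an opened slip printer empty by its cover switch

## Robot

A 6-joint arm with a two-finger parallel gripper is mounted at the origin on a cart in front of the work surface, level with it; the furniture and walls round the work are solid. World frame = base frame: x ahead of the robot, y to its left, z up, the work surface at z = 0. Lengths are in m, angles in rad, forces in N, time in s.
With the tool pointing down it reaches from about 0.35 to 0.775 m from the base axis. Payload 5.5 kg.
Tool frame: the origin (TCP) lies midway between the tips of the shut fingers; the grasp point (between the pads) lies 19 mm behind it; x points along the fingers, y is the direction in which the jaws open and shut, and the axes are right-handed (so a half turn about x gives the same grasp; the last joint's range is limited). The gripper opens to 85 mm and grips with 20 to 120 N. Pads are 22 mm wide; open, the fingers measure 114 mm over their backs; the gripper's body (76 mm by 85 mm) begins 54 mm behind the grasp point. The pads swing forward as they close: fully open they stand 13 mm farther back than shut.
Start: joints at [-0.14, 0.313, 0.046, 1.304, 0, 1.431], TCP at [0.575, -0, 0.231] pointing down, gripper open.
Joint ranges: [-2.76, 2.76], [-0.86, 1.69], [-1.03, 1.26], [-2.2, 2.34], [-1.47, 1.5], [-3.14, 3.14]. Speed limits (rad/s): [2.57, 2.57, 3.14, 3.14, 3.14, 3.14].

## Interface

Orientations are given as a unit quaternion [w, x, y, z].
In Python, from workcell import env, optics, order, models gives the robot as it stands. The module is installed in compiled form; this text tells all that it offers.
- The arm moves only by the tool servo_tool, never from a script. Its argument "moves" is a list of rows, each a list of 5 numbers: the shift along the tool's x, y, z in cm, then the turn about the tool's x in rad, then the closure, from -1 (fully open) to 1 (shut). A call has exactly 10 rows; each row shifts and turns the commanded pose from where the row before left it, along the tool's axes as they then stand; what a row does not reach is not made up. A row lasts 1/8 s, in which the tool goes at most 62.5 mm and 10.7 degrees, less where a joint would pass 70% of its speed; a pose out of reach is approached as far as the arm can. A call is refused whole if a number of a shift passes 6.25 or a number of a turn 0.188, either way. A call with a gripper value outside its range is refused whole. The fingers move at their own pace and stop on an object; "grip_force" is the grip in N (left out, the last holds). Time passes only in rows, so rows that do not move let the fingers close, or fill a call up. It gives the time, the measured TCP pose, the force and the opening at its end, in the units of the state.
- env.get_state(): the state, without advancing time (a new reading comes with each control period).
- optics.read_camera(name): name is "scene" or "side" or "wrist"; returns a dict with "pixels" (420x560x3 uint8, blue, green, red), "vertical_fov" (degrees; the focal length in pixels is half the picture's height over the tangent of half this angle, whatever the lens; pixels are square), "cx", "cy" (the principal point, pixels), "extrinsics" (4x4, takes a point from world to camera coordinates). Camera axes: x right, y up, looking along -z (the intrinsics and any distortion apply to the point x, -y, -z); pixel columns grow to the right and rows downward; lengths in m; the calibration is good to about 2 mm. A picture is of the moment at which its call begins. There is no depth.
- order.hand_in(): hands the job in, once; it reports no verdict.
Trained networks look in a picture, given as the dict that the camera call returned (one of the last four; its "shot" number tells which), for a name from the list of things; names that differ only in an ending like _2 or _b are one class to them, and where a whole thing is asked for, a point or a joint stands for the part that bears it (a point fixed in the world has none). Each returns a list of dicts, best first, with "conf" (0 to 1); they miss things now and then, are a little off and sometimes report something else, mostly with a low value. They report only what shows in the picture. A call takes as long as a camera call. They do not tell look-alikes from the thing itself.
- models.outline_of(name, picture): "pixels" (420x560 bool, what is visible of it) and "location" ([column, row] in pixels, amid what is visible of it).
- models.pinpoint(name, picture): "location" ([column, row] in pixels: a listed point, or the origin of a listed thing).
The state is a dict: "clock": time; "joint_pos": joint angles; "qvel": joint speeds; "tau": joint torques, N m; "tcp_pos": TCP position; "orientation": TCP orientation; "wrist_force": force on the tool from outside, world axes, zero at the start; "ft_torque": the same for the moment, N m; "finger_gap": finger opening in m.
Only numpy, scipy, OpenCV 4.12 (cv2) and the standard library are available. Lean on these libraries where they do the work, as an engineer would, in place of code of your own. Each camera call takes 0.05 s, during which the arm holds its last target.

## Task

The slip printer stands with its cover off and its feed must be run empty: lift its sprung hold-down arm by the green grip until it stays open by itself, then take the paper roll out of the cradle and set it down gently on its side in the dark metal tray. Only then press the roller of the cover switch down just until it clicks, hold it there for a good second without forcing it further, and let it go. Leave the arm open and everything else on the desk where it is.

Things in the scene. Friction and masses are not known exactly. Their poses are not given: they have to be found in the camera images.
- slip_printer: Slip printer without cover, fixed to the desk: grey base 190 (x) x 130 (y) mm, rim 23 mm high; print unit at the back 79 mm high, its hinge brackets 112 mm. Origin: centre of its underside; x to its back (away from the robot at yaw 0), y to its left, z up. Cradle axis along y at x -5 mm; side guides at y +-33 mm end 40 mm above the desk: above that there is free finger space at the roll's ends.
- hold_down (a joint): Angle of the sprung hold-down arm, rad: 0 = pressing on the roll; grows as it swings up and back about a hinge line along the printer's y. Its spring pulls it shut (3 to 4 N at the grip) below 1.2; above 1.3 it pulls it open and holds it at its stop at 1.8. The bar is 10 mm wide and 10 mm high; a rubber roller 36 mm wide under it, 40 mm behind the grip, rests on the roll.
- hold_down_grip (a point): Centre of the green grip at the arm's free end: fin 12 mm thick (printer's y), 24 mm long (x), 28 mm high above the bar; this point is 14 mm above its foot, 121 mm above the desk when shut, 120 mm from the hinge along the bar and 20 mm above the bar's centre line. Pinch it from above across the 12 mm; it turns between the pads as the arm swings. Moves and turns with the arm; shut, axes as the printer's.
- hold_down_hinge (a point): Point on the arm's hinge line midway between the brackets, 101 mm above the desk, 120 mm behind the shut grip along the printer's x. Axes as the printer's.
- roll_center (a point): Centre of the white paper roll with red label: 66 mm diameter, 57 mm long, 0.11 to 0.21 kg. Its own z is the roll's axis. It starts lying in the printer's cradle, axis along the printer's y, this point 55 mm above the desk and 80 mm in front of the hinge. Grip its flat ends from above.
- paper_roll: The same paper roll; this origin is the centre of one flat end (use roll_center for grasping).
- tray: Open dark steel tray, fixed to the desk on either side of the printer, 98 (x) x 138 (y) x 30 mm outside, walls 4 mm, floor 5 mm above the desk. Origin: centre of its underside, z up. A roll lying along its y has 12 mm to spare on each side in x, 36 mm in y; its centre is then 38 mm above the desk.
- switch_roller_top (a point): Fixed point on the printer, at the top of the cover switch's white roller while the lever is free: 61 mm above the desk, at the printer's front left. Roller 12 mm diameter, 8 mm wide (printer's x), on the end of a steel lever that lies along the printer's y and pivots 57 mm to the roller's right. Press it straight down. Nothing stands above it; the switch body's top is 17 mm lower.
- switch_lever (a joint): Angle of the switch lever, rad: 0 = free, grows as the roller is pressed down (0.1 rad = 5.8 mm at the roller). The force starts at 2 N, peaks at 4 N after 2 mm, gives way and the switch clicks at 0.09 (5.2 mm), falls to 2 N at 6 mm, then stiffens: 5 N at 8.7 mm, 8 N at 9.8 mm. Past 0.18 (10.4 mm) the switch is strained: that is overtravel. It springs back to 0.
- hole_punch: two-hole punch 91 x 112 x 50 mm, dark grey; bystander, origin at the centre of its underside.
- glass_mug: glass mug of coffee, 73 mm across, 92 mm high; bystander, origin at the centre of its underside.
- pen_cup: green tin cup of pens, 83 x 72 mm, 151 mm high with its pens; bystander, origin at the centre of its underside.
- mouse: black computer mouse 108 x 62 x 36 mm; bystander, origin at the centre of its underside.
- ashtray: round glass ashtray 108 mm across, 29 mm high; bystander, origin at the centre of its underside.
- sticky_notes: yellow block of sticky notes 76 x 76 x 22 mm; bystander, origin at the centre of its underside.
Not all that is in view belongs to the job. What is shaped like the paper_roll but pink is not meant.

How it is judged:
By the outcome, as a careful person would: the job done as asked, in the order asked, and still so for the second after the job is handed in, with the robot touching nothing.
It also fails if it takes over 66 s, if anything falls off the work surface, if the arm or the gripper's body presses on something with over 40 N, if the wrist force passes 120 N, or if a joint passes its speed limit or range.

## Working session

There is one attempt and no reset: what is moved stays moved. The work goes in short steps, Python scripts to look and compute and a tool call to move; the robot and the scene stay as the last step left them, time stands still between calls to the robot, and variables do not carry over. Pictures are saved under pics/ and viewed, and the job is handed in when it is done.

Besides the shell and the picture viewer there is one more tool, called after "Emit:" by a JSON object that holds its "name" and its "arguments", one argument or row to a line. servo_tool: Moves the arm, as the interface text tells. Its arguments: {"type":"object","properties":{"moves":{"type":"array"},"grip_force":{"type":"number"}},"required":["moves"]}

```bash
mkdir -p pics; ls
cat > h.py <<'E'
import numpy as np, cv2
from workcell import env, optics, order, models
def K(p):
    f=210/np.tan(np.radians(p["vertical_fov"])/2); return f,p["cx"],p["cy"]
def ray(p,uv):
    f,cx,cy=K(p); E=np.array(p["extrinsics"]); R=E[:3,:3]; o=-R.T@E[:3,3]
    d=np.array([(uv[0]-cx)/f,-(uv[1]-cy)/f,-1.]); d=R.T@d
    return o,d/np.linalg.norm(d)
def proj(p,X):
    f,cx,cy=K(p); E=np.array(p["extrinsics"]); c=E[:3,:3]@np.array(X)+E[:3,3]
    return np.array([cx+f*c[0]/-c[2], cy+f*c[1]/c[2]])
def tri(rs):
    A=np.zeros((3,3));b=np.zeros(3)
    for o,d in rs:
        P=np.eye(3)-np.outer(d,d);A+=P;b+=P@o
    X=np.linalg.solve(A,b); return X,[np.linalg.norm((np.eye(3)-np.outer(d,d))@(X-o)) for o,d in rs]
def atz(r,z):
    o,d=r; return o+d*(z-o[2])/d[2]
E
python3 - <<'E'
from h import *
print(env.get_state())
for n in ["scene","side","wrist"]:
    p=optics.read_camera(n); cv2.imwrite(f"pics/{n}0.png",p["pixels"]); print(n,{k:(v if k!="pixels" else 0) for k,v in p.items()})
    for t in ["hold_down_grip","hold_down_hinge","roll_center","slip_printer","tray","switch_roller_top","paper_roll"]:
        print(t,[(np.round(r["location"],1),round(r["conf"],2)) for r in models.pinpoint(t,p)[:3]])
E
```

```text
pics
{'clock': 0.0, 'joint_pos': array([-1.39628966e-01,  3.14017468e-01,  4.49398338e-02,  1.30359103e+00,
        3.44725940e-06,  1.43117737e+00]), 'qvel': array([-0.00038328, -0.00063979, -0.00163905, -0.00150334,  0.00091377,
        0.00022777]), 'tau': array([-2.90074182e-03, -4.80629075e+01,  2.98531097e+01,  1.95313990e-02,
       -3.83516899e-04, -4.27451073e-05]), 'tcp_pos': array([5.74473760e-01, 4.87209252e-05, 2.30383156e-01]), 'orientation': array([ 0.49946787,  0.49960487,  0.50052669, -0.5003997 ]), 'wrist_force': array([-0.52074744, -0.15461884, -0.58642447]), 'ft_torque': array([-0.02587869,  0.00546617,  0.04424704]), 'finger_gap': 0.0854709473996067}
scene {'pixels': 0, 'vertical_fov': 43.0926755824618, 'cx': 276.99720189617796, 'cy': 215.678629777654, 'extrinsics': array([[-0.46583042, -0.88472535, -0.01621943,  0.3453341 ],
       [ 0.37307905, -0.21299046,  0.90302109, -0.23834598],
       [-0.80238023,  0.41460356,  0.42928993, -1.44140331],
       [ 0.        ,  0.        ,  0.        ,  1.        ]]), 'shot': 1}
hold_down_grip [(array([282.7, 214.3]), 0.8)]
[... 1080 characters left out ...]
l_fov': 65.12279269205528, 'cx': 283.2350444642679, 'cy': 206.27215728601087, 'extrinsics': array([[ 9.99999994e-01,  2.14331619e-05, -1.07778754e-04,
        -5.75839520e-01],
       [-5.10565846e-05,  9.59125071e-01, -2.82982500e-01,
         3.75162578e-02],
       [ 9.73080957e-05,  2.82982504e-01,  9.59125066e-01,
        -3.78849033e-01],
       [ 0.00000000e+00,  0.00000000e+00,  0.00000000e+00,
         1.00000000e+00]]), 'shot': 3}
hold_down_grip [(array([73.3,  1.6]), 0.97)]
hold_down_hinge []
roll_center [(array([162.6, 185.6]), 0.72), (array([160.2,  21.9]), 0.71), (array([75.1,  0.6]), 0.16)]
slip_printer []
tray []
switch_roller_top []
paper_roll [(array([133.1, 192. ]), 0.78)]
```

View pics/scene0.png

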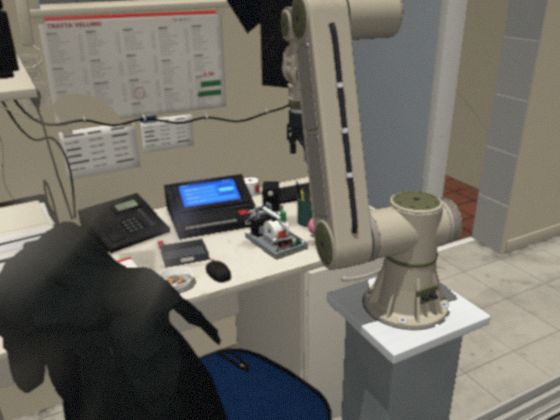

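View pics/side0.png

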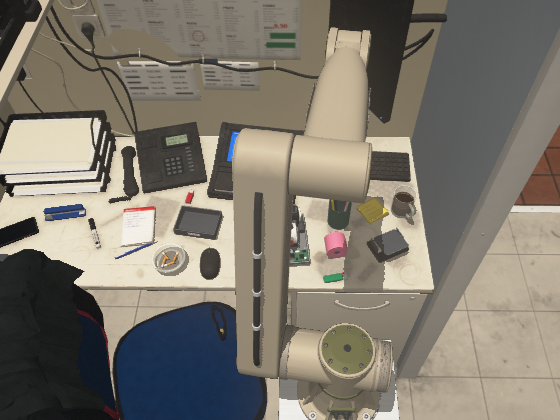

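View pics/wrist0.png

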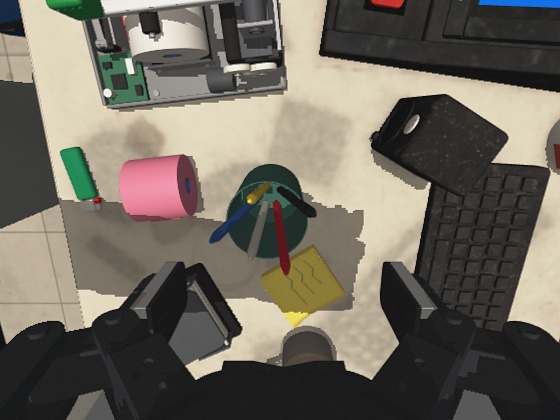

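The scene view shows the printer near (272,240) and a dark thing left of it at (185,256), probably the tray. The wrist view shows the printer's corner at the top left, with the green grip at (73,1) and the roll at (165,30). The pink roll at (160,185) is the decoy. I'll move left for a better view.

Emit:
{"name": "servo_tool", "arguments": {
  "moves": [
    [-0.5, -0.5, -2, 0, -1],
    [-0.5, -0.5, -2, 0, -1],
    [-0.5, -0.5, -2, 0, -1],
    [-0.5, -0.5, -2, 0, -1],
    [-0.5, -0.5, -2, 0, -1],
    [-0.5, -0.5, -2, 0, -1],
    [-0.5, -0.5, -2, 0, -1],
    [-0.5, -0.5, -2, 0, -1],
    [0, 0, 0, 0, -1],
    [0, 0, 0, 0, -1]
  ]
}}

```text
clock: 2.45
tcp_pos: [0.5351, 0.16, 0.2712]
orientation: [0.5, 0.5, 0.5, -0.5]
wrist_force: [0.1, 0.2, 0.3]
finger_gap: 0.0853
```

```bash
cat > look.py <<'E'
import sys
from h import *
s=env.get_state(); print(s["clock"],np.round(s["joint_pos"],3),np.round(s["tcp_pos"],4),np.round(s["orientation"],4),np.round(s["wrist_force"],1),s["finger_gap"])
tag=sys.argv[1]
import pickle
for n in sys.argv[2].split(","):
    p=optics.read_camera(n); cv2.imwrite(f"pics/{n}_{tag}.png",p["pixels"]); pickle.dump(p,open(f"pics/{n}_{tag}.pkl","wb"))
    for t in sys.argv[3].split(",") if len(sys.argv)>3 else []:
        print(n,t,[(np.round(r["location"],1),round(r["conf"],2)) for r in models.pinpoint(t,p)[:3]])
E
python3 look.py 1 wrist,side,scene hold_down_grip,hold_down_hinge,roll_center,slip_printer,tray,switch_roller_top
```

```text
2.45 [ 0.147  0.273  0.089  1.386 -0.     1.718] [0.5351 0.16   0.2712] [ 0.5001  0.4999  0.4999 -0.5   ] [0.1 0.2 0.3] 0.08531285020026734
wrist hold_down_grip [(array([174.4, 208. ]), 0.91)]
wrist hold_down_hinge [(array([298.2, 191.9]), 0.91)]
wrist roll_center [(array([216.4, 300.1]), 0.96), (array([224.5, 189.5]), 0.88)]
wrist slip_printer [(array([238.5, 178.1]), 0.61)]
wrist tray []
wrist switch_roller_top [(array([160.6, 149.9]), 0.98)]
side hold_down_grip [(array([286.3, 231.6]), 0.54), (array([287.7, 234.8]), 0.46)]
side hold_down_hinge []
side roll_center [(array([337.7, 247.5]), 0.84), (array([283.9, 231.3]), 0.6)]
side slip_printer [(array([288.5, 238.9]), 0.86), (array([372.3, 210.5]), 0.22)]
side tray [(array([197.5, 226.3]), 0.91)]
side switch_roller_top [(array([270.9, 250.9]), 0.84), (array([205.4, 264.8]), 0.53)]
scene hold_down_grip [(array([285.1, 213.7]), 0.52)]
scene hold_down_hinge [(array([262.6, 207.1]), 0.56)]
scene roll_center [(array([278.8, 226.9]), 0.59), (array([320.3, 227. ]), 0.49)]
scene slip_printer [(array([277.4, 241. ]), 0.64), (array([273.9, 241.3]), 0.59)]
scene tray [(array([185.7, 254.7]), 0.97)]
scene switch_roller_top [(array([275.8, 236.8]), 0.6)]
```

View pics/wrist_1.png

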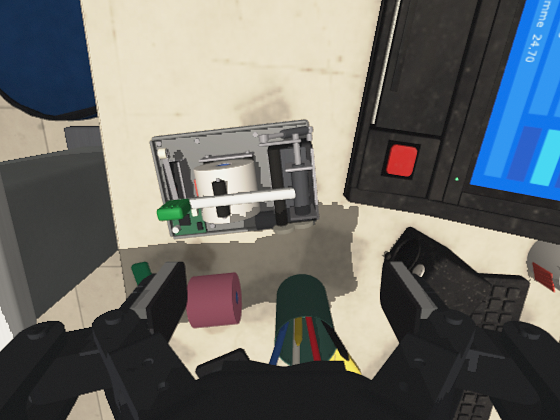

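View pics/side_1.png

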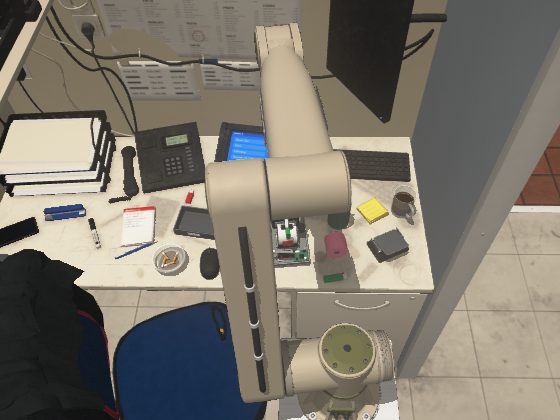

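The wrist view shows the printer, with the grip at (174,208), hinge (298,192), roll (224,190) and switch roller (161,150). Next I'll go further left for the tray and a second view.

Emit:
{"name": "servo_tool", "arguments": {
  "moves": [
    [0, -0.3, -2, 0, -1],
    [0, -0.3, -2, 0, -1],
    [0, -0.3, -2, 0, -1],
    [0, -0.3, -2, 0, -1],
    [0, -0.3, -2, 0, -1],
    [0, -0.3, -2, 0, -1],
    [0, -0.3, -2, 0, -1],
    [0, 0, 0, 0, -1],
    [0, 0, 0, 0, -1],
    [0, 0, 0, 0, -1]
  ]
}}

```text
clock: 4.75
tcp_pos: [0.5142, 0.2994, 0.2714]
orientation: [-0.5, -0.5, -0.5, 0.5]
wrist_force: [0.2, 0.2, 0.1]
finger_gap: 0.0851
```

```bash
python3 look.py 2 wrist,side hold_down_grip,hold_down_hinge,roll_center,slip_printer,tray,switch_roller_top
```

```text
4.75 [ 0.393  0.347  0.191  1.415 -0.     1.964] [0.5142 0.2994 0.2714] [-0.4999 -0.5002 -0.4997  0.5002] [0.2 0.2 0.1] 0.08509827345170026
wrist hold_down_grip []
wrist hold_down_hinge [(array([315.4, 314. ]), 0.72)]
wrist roll_center [(array([249.8, 294.6]), 0.65)]
wrist slip_printer [(array([257.1, 279.3]), 0.92), (array([244.9, 279.9]), 0.29)]
wrist tray [(array([307.2,  44.9]), 0.71)]
wrist switch_roller_top []
side hold_down_grip [(array([287.1, 231.7]), 0.63)]
side hold_down_hinge [(array([284.8, 204.8]), 0.77)]
side roll_center [(array([334.9, 244.3]), 0.74), (array([284.3, 230.9]), 0.51)]
side slip_printer [(array([285.2, 239.9]), 0.87)]
side tray [(array([199.1, 223.4]), 0.86)]
side switch_roller_top [(array([274.1, 251.3]), 0.66)]
```

View pics/wrist_2.png

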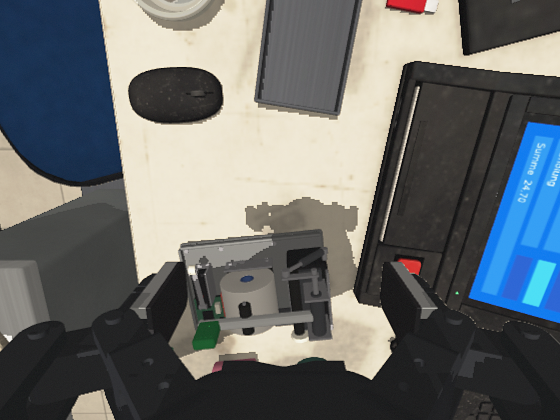

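View pics/side_2.png

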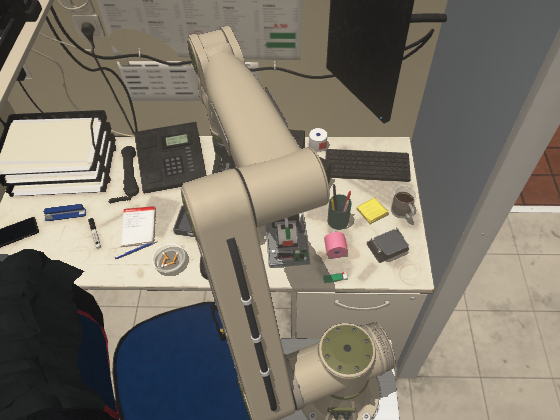

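Run:
```python
from h import *
import pickle
L=lambda n:pickle.load(open(f"pics/{n}.pkl","rb"))
w1,w2,s1,s2,c1=[L(n) for n in ["wrist_1","wrist_2","side_1","side_2","scene_1"]]
def go(nm,l):
    X,r=tri([ray(p,uv) for p,uv in l]); print(nm,np.round(X,4),np.round(r,4))
go("grip",[(w1,(174.4,208)),(w2,(206,335)),(s2,(287.1,231.7)),(c1,(285.1,213.7))])
go("grip2",[(w1,(174.4,208)),(s2,(287.1,231.7))])
go("hinge",[(w1,(298.2,191.9)),(w2,(315.4,314)),(s2,(284.8,204.8))])
go("roll",[(w1,(224.5,189.5)),(w2,(249.8,294.6)),(s2,(284.3,230.9)),(s1,(283.9,231.3))])
go("sw",[(w1,(160.6,149.9)),(s1,(270.9,250.9)),(s2,(274.1,251.3))])
go("printer",[(w1,(238.5,178.1)),(w2,(257,279.3)),(s2,(285.2,239.9))])
go("tray",[(w2,(307.2,44.9)),(s2,(199.1,223.4)),(c1,(185.7,254.7))])
for nm,p,uv,z in [("grip",w1,(174.4,208),.121),("hinge",w1,(298.2,191.9),.101),("hinge",w2,(315.4,314),.101),("sw",w1,(160.6,149.9),.061),("sw w2",w2,(196,268),.061),("roll w1",w1,(224.5,189.5),.055),("roll w2",w2,(249.8,294.6),.055),("tray",w2,(307.2,44.9),0),("tray c",c1,(185.7,254.7),0),("tray s",s2,(199.1,223.4),0),("tray cornerL",w2,(258,102),.03),("tray corR",w2,(341,115),.03)]:
    print(nm,np.round(atz(ray(p,uv),z),4))
print([np.round(proj(w1,(.45,.2,.1)),1)])
```

```text
grip [0.4325 0.1392 0.1205] [0.004  0.0031 0.0012 0.0079]
grip2 [0.4338 0.1413 0.1178] [0.0009 0.0009]
hinge [0.551 0.151 0.095] [0.0012 0.0002 0.0011]
roll [0.4731 0.1506 0.061 ] [0.0045 0.0036 0.0012 0.0011]
sw [0.4033 0.1866 0.055 ] [0.0024 0.0038 0.0061]
printer [0.4783 0.1471 0.0054] [0.0012 0.0022 0.0019]
tray [0.5404 0.4366 0.0053] [0.0042 0.0024 0.0024]
grip [0.4347 0.1432 0.121 ]
hinge [0.5505 0.1536 0.101 ]
hinge [0.5502 0.155  0.101 ]
sw [0.4053 0.1897 0.061 ]
sw w2 [0.4116 0.1904 0.061 ]
roll w1 [0.47   0.1449 0.055 ]
roll w2 [0.4735 0.151  0.055 ]
tray [0.5426 0.4414 0.    ]
tray c [0.55   0.4313 0.    ]
tray s [0.5418 0.436  0.    ]
tray cornerL [0.487  0.3784 0.03  ]
tray corR [0.58   0.3644 0.03  ]
[array([192.1, 143.8])]
```

Measured: printer at about (0.478, 0.147), yaw about 5°, and tray at about (0.543, 0.438), yaw about -8°. I'll turn the tool so the jaws lie along the printer's y and go over the grip.

Emit:
{"name": "servo_tool", "arguments": {
  "moves": [
    [0, -1.5, 3, 0, -1],
    [0, -1.5, 3, 0, -1],
    [0, -1.5, 3, 0, -1],
    [0, -1.5, 3, 0, -1],
    [0, -1.5, 3, 0, -1],
    [0, 0, 0, -0.184, -1],
    [0, 0, 0, -0.184, -1],
    [0, 0, 0, -0.184, -1],
    [0, 0, 0, -0.184, -1],
    [0, 0, 0, -0.184, -1]
  ]
}}

```text
clock: 6.7
tcp_pos: [0.439, 0.15, 0.2714]
orientation: [0.671, 0.224, 0.671, -0.224]
wrist_force: [-0.3, 0.7, -0.4]
finger_gap: 0.0855
```

Emit:
{"name": "servo_tool", "arguments": {
  "moves": [
    [0, 0, 0, -0.184, -1],
    [0, 0, 0, -0.184, -1],
    [0, 0, 0, -0.184, -1],
    [0, 0, 0, -0.184, -1],
    [0, 0, 0, 0, -1],
    [0, 0, 0, 0, -1],
    [0, 0, 0, 0, -1],
    [0, 0, 0, 0, -1],
    [0, 0, 0, 0, -1],
    [0, 0, 0, 0, -1]
  ]
}}

```text
clock: 7.95
tcp_pos: [0.439, 0.15, 0.2713]
orientation: [0.706, -0.03, 0.706, 0.03]
wrist_force: [0.1, 0.6, -0.3]
finger_gap: 0.0858
```

```bash
python3 look.py 3 wrist,scene hold_down_grip,hold_down_hinge,roll_center,slip_printer,tray,switch_roller_top
```

```text
7.95 [ 0.156  0.088 -0.139  1.344 -0.     0.071] [0.439  0.15   0.2713] [ 0.7065 -0.0301  0.7064  0.03  ] [ 0.1  0.6 -0.3] 0.0858010988407635
wrist hold_down_grip [(array([275.2, 180.2]), 0.87), (array([ 21.9, 158.4]), 0.71)]
wrist hold_down_hinge [(array([279.2, 289.1]), 0.78)]
wrist roll_center [(array([148.1, 164. ]), 0.82), (array([274. , 204.6]), 0.7)]
wrist slip_printer [(array([279.5, 196.7]), 0.65), (array([ 64.5, 266.6]), 0.4)]
wrist tray [(array([488.9, 258.6]), 0.78), (array([321. , 145.7]), 0.23)]
wrist switch_roller_top [(array([320.9, 147.6]), 0.94)]
scene hold_down_grip [(array([284.1, 211.2]), 0.78), (array([277.1, 226.6]), 0.42)]
scene hold_down_hinge [(array([261.3, 204.4]), 0.56)]
scene roll_center [(array([274.5, 229. ]), 0.92), (array([323.4, 228.9]), 0.81)]
scene slip_printer [(array([275.6, 242.8]), 0.97)]
scene tray [(array([189.9, 253.9]), 0.6)]
scene switch_roller_top [(array([278.8, 236.3]), 0.83)]
```

View pics/wrist_3.png

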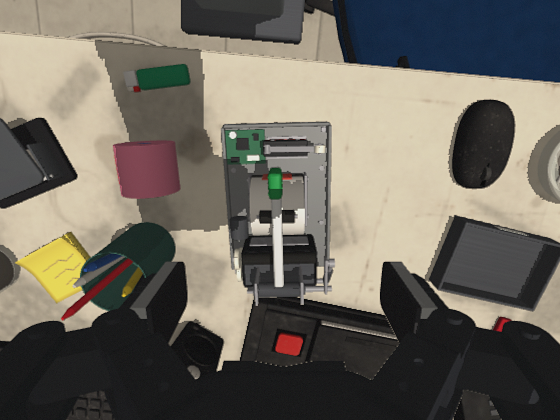

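The view is now aligned with the printer: grip (275,180), hinge (279,289), switch roller (321,148), tray (493,260).

Run:
```python
from h import *
import pickle
L=lambda n:pickle.load(open(f"pics/{n}.pkl","rb"))
w1,w2,w3,s1,s2,c3=[L(n) for n in ["wrist_1","wrist_2","wrist_3","side_1","side_2","scene_3"]]
def go(nm,l):
    X,r=tri([ray(p,uv) for p,uv in l]); print(nm,np.round(X,4),np.round(r,4)); return X
g=go("grip",[(w1,(174.4,208)),(w3,(275.2,180.2)),(s2,(287.1,231.7))])
h=go("hinge",[(w1,(298.2,191.9)),(w3,(279.2,289.1)),(w2,(315.4,314)),(s2,(284.8,204.8))])
go("sw",[(w1,(160.6,149.9)),(w3,(320.9,147.6)),(w2,(196,268))])
go("roll",[(w1,(224.5,189.5)),(w3,(274,204.6)),(w2,(249.8,294.6)),(s2,(284.3,230.9))])
go("tray",[(w3,(493,260)),(w2,(307.2,44.9)),(s2,(199.1,223.4))])
for n,uv,z in [("hinge",(279.2,289.1),.101),("grip",(275.2,180.2),.121),("sw",(320.9,147.6),.061),("roll",(274,204.6),.055)]: print(n,np.round(atz(ray(w3,uv),z),4))
print(np.degrees(np.arctan2(*(h-g)[[1,0]])), -w3["extrinsics"][:3,:3].T@w3["extrinsics"][:3,3])
for p in [(222,125),(329,122),(332,290),(232,280)]: print(atz(ray(w3,p),.023))
big=cv2.resize(w3["pixels"][110:310,200:350],None,fx=3.9,fy=2.95 if 0 else 3.0*1.0); cv2.imwrite("pics/z3.png",cv2.resize(w3["pixels"][110:310,200:350],None,fx=3,fy=3,interpolation=cv2.INTER_CUBIC))
```

```text
grip [0.4328 0.1412 0.1173] [0.001  0.0017 0.0016]
hinge [0.5511 0.1526 0.0984] [0.0006 0.0033 0.0007 0.0032]
sw [0.4056 0.1876 0.0542] [0.003  0.0013 0.004 ]
roll [0.4729 0.1472 0.0574] [0.0029 0.0058 0.0046 0.0047]
tray [0.5394 0.4387 0.0076] [0.0033 0.003  0.0047]
hinge [0.5526 0.1545 0.101 ]
grip [0.4303 0.1411 0.121 ]
sw [0.4037 0.1864 0.061 ]
roll [0.4725 0.1415 0.055 ]
5.517452429738869 [0.36821127 0.14320506 0.413862  ]
[0.39148528 0.07416401 0.023     ]
[0.3776586  0.19688361 0.023     ]
[0.59394547 0.22795643 0.023     ]
[0.5903699  0.09386726 0.023     ]
```

View pics/z3.png

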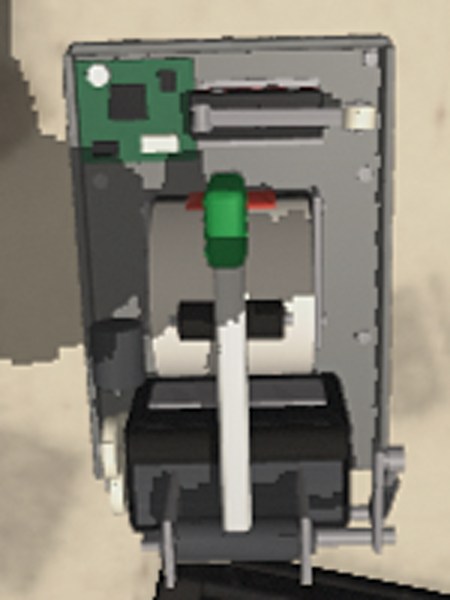

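Emit:
{"name": "servo_tool", "arguments": {
  "moves": [
    [1.5, -0.2, -0.2, -0.012, -0.2],
    [1.5, -0.2, -0.2, 0, -0.2],
    [1.5, -0.2, -0.2, 0, -0.2],
    [1.5, -0.2, -0.2, 0, -0.2],
    [1.5, 0, 0, 0, -0.2],
    [1, 0, 0, 0, -0.2],
    [0.5, 0, 0, 0, -0.2],
    [0, 0, 0, 0, -0.2],
    [0, 0, 0, 0, -0.2],
    [0, 0, 0, 0, -0.2]
  ],
  "grip_force": 30
}}

```text
clock: 9.9
tcp_pos: [0.4322, 0.1413, 0.1818]
orientation: [0.707, -0.034, 0.706, 0.034]
wrist_force: [-0.3, -0.0, 0.4]
finger_gap: 0.0512
```

```bash
python3 look.py 4 wrist hold_down_grip,hold_down_hinge,roll_center,switch_roller_top
python3 - <<'E'
from h import *
import pickle
w=pickle.load(open("pics/wrist_4.pkl","rb"));w3=pickle.load(open("pics/wrist_3.pkl","rb"))
for r in models.pinpoint("hold_down_grip",w)[:1]:
    print(atz(ray(w,r["location"]),.121),tri([ray(w,r["location"]),ray(w3,(275.2,180.2))]))
for r in models.pinpoint("switch_roller_top",w)[:1]:
    print(atz(ray(w,r["location"]),.061),tri([ray(w,r["location"]),ray(w3,(320.9,147.6))]))
E
```

```text
9.9 [ 0.139  0.104 -0.342  1.124 -0.     0.042] [0.4322 0.1413 0.1818] [ 0.7066 -0.0343  0.7059  0.0344] [-0.3 -0.   0.4] 0.05124006913455517
wrist hold_down_grip [(array([285.4, 222.6]), 0.7)]
wrist hold_down_hinge [(array([282.7, 355.6]), 0.91)]
wrist roll_center [(array([118.5, 190. ]), 0.93), (array([281.9, 243.1]), 0.57), (array([285.3, 225.1]), 0.16)]
wrist switch_roller_top [(array([343.5, 168.6]), 0.58)]
[0.43209113 0.14198004 0.121     ] (array([0.42727955, 0.1413266 , 0.13491059]), [np.float64(8.991258676838673e-05), np.float64(8.991258676843946e-05)])
[0.40250737 0.18655764 0.061     ] (array([0.40375535, 0.1873047 , 0.05576826]), [np.float64(0.0005261362661801442), np.float64(0.0005261362661800681)])
```

View pics/wrist_4.png

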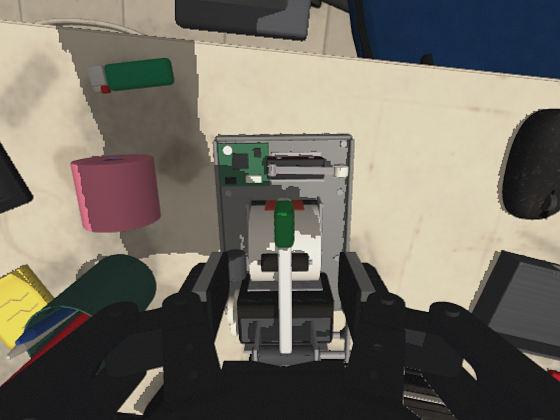

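The fingers straddle the fin symmetrically: tips at columns 219 and 352, fin at 285. I'll descend and pinch.

Emit:
{"name": "servo_tool", "arguments": {
  "moves": [
    [1.5, 0, 0, 0, -0.2],
    [1.5, 0, 0, 0, -0.2],
    [1.5, 0, 0, 0, -0.2],
    [1.5, 0, 0, 0, -0.2],
    [1, 0, 0, 0, -0.2],
    [0.8, 0, 0, 0, -0.2],
    [0, 0, 0, 0, 0.3],
    [0, 0, 0, 0, 0.7],
    [0, 0, 0, 0, 1],
    [0, 0, 0, 0, 1]
  ],
  "grip_force": 30
}}

```text
clock: 11.5
tcp_pos: [0.4321, 0.1418, 0.1037]
orientation: [0.707, -0.034, 0.706, 0.035]
wrist_force: [-0.2, 3.5, 1.1]
finger_gap: 0.0113
```

```bash
python3 look.py 5 wrist,side
```

```text
11.5 [ 0.14   0.166 -0.475  0.929  0.001  0.042] [0.4321 0.1418 0.1037] [ 0.7066 -0.0343  0.7059  0.035 ] [-0.2  3.5  1.1] 0.01133887531914411
```

View pics/wrist_5.png

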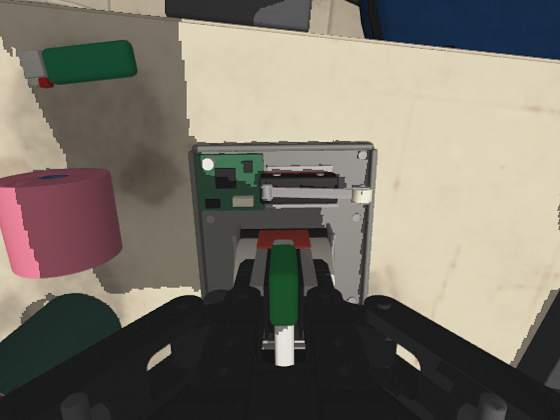

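The fin is held (gap 11 mm). Now the first half of the arc.

Emit:
{"name": "servo_tool", "arguments": {
  "moves": [
    [-0.89, 0, 0.2, 0, 1],
    [-0.88, 0, 0.23, 0, 1],
    [-0.85, 0, 0.33, 0, 1],
    [-0.84, 0, 0.37, 0, 1],
    [-0.79, 0, 0.45, 0, 1],
    [-0.77, 0, 0.48, 0, 1],
    [-0.72, 0, 0.57, 0, 1],
    [-0.69, 0, 0.6, 0, 1],
    [-0.62, 0, 0.66, 0, 1],
    [-0.59, 0, 0.69, 0, 1]
  ]
}}

```text
clock: 12.85
tcp_pos: [0.475, 0.1465, 0.1784]
orientation: [0.704, -0.034, 0.708, 0.035]
wrist_force: [-2.8, 6.4, -5.7]
finger_gap: 0.0115
```

```bash
python3 look.py 6 wrist
```

```text
12.85 [ 0.136  0.191 -0.247  1.139  0.002  0.038] [0.475  0.1465 0.1784] [ 0.7042 -0.034   0.7083  0.0352] [-2.8  6.4 -5.7] 0.011462329415590214
```

View pics/wrist_6.png

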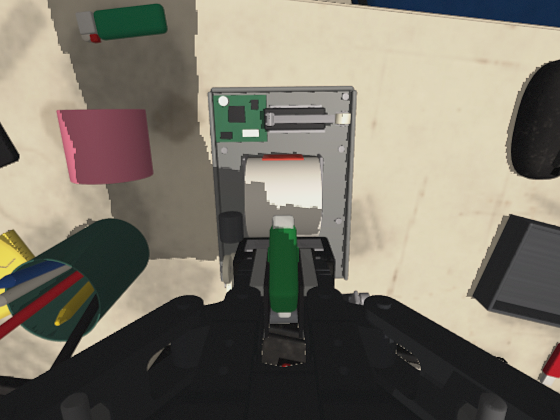

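Emit:
{"name": "servo_tool", "arguments": {
  "moves": [
    [-0.52, 0.03, 0.75, 0, 1],
    [-0.48, 0.03, 0.78, 0, 1],
    [-0.41, 0.03, 0.81, 0, 1],
    [-0.36, 0.03, 0.84, 0, 1],
    [-0.27, 0.03, 0.87, 0, 1],
    [-0.22, 0.03, 0.88, 0, 1],
    [-0.15, 0.03, 0.9, 0, 1],
    [-0.1, 0.02, 0.91, 0, 1],
    [0, 0.02, 0.91, 0, 1],
    [0.04, 0.02, 0.92, 0, 1]
  ]
}}

```text
clock: 14.15
tcp_pos: [0.5635, 0.1564, 0.2046]
orientation: [0.707, -0.034, 0.706, 0.034]
wrist_force: [-2.0, 0.1, 0.4]
finger_gap: 0.0117
```

```bash
python3 look.py 7 wrist,side
```

```text
14.15 [ 1.340e-01  3.400e-01  1.800e-02  1.248e+00 -1.000e-03  3.700e-02] [0.5635 0.1564 0.2046] [ 0.7066 -0.0345  0.7059  0.0339] [-2.   0.1  0.4] 0.0116649752719578
```

View pics/wrist_7.png

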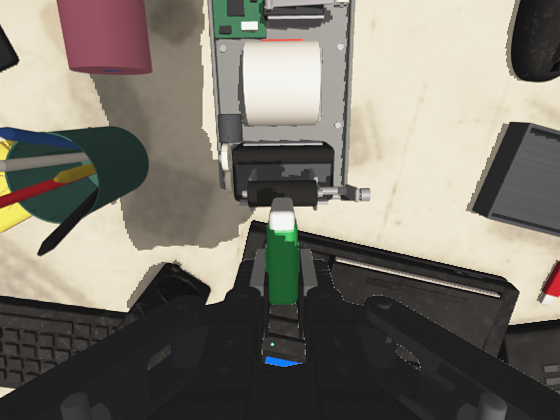

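Emit:
{"name": "servo_tool", "arguments": {
  "moves": [
    [0.07, 0, 0.6, 0, 1],
    [0.11, 0, 0.6, 0, 1],
    [0.14, 0, 0.6, 0, 1],
    [0.16, 0, 0.58, 0, 1],
    [0, 0, 0, 0, 1],
    [0, 0, 0, 0, 0.4],
    [0, 0, 0, 0, -0.2],
    [0, 0, 0, 0, -0.5],
    [0, 0, 0, 0, -0.5],
    [-1.5, 0, 0, 0, -0.5]
  ]
}}

```text
clock: 15.5
tcp_pos: [0.5852, 0.159, 0.2139]
orientation: [0.705, -0.034, 0.707, 0.034]
wrist_force: [-0.0, 0.7, 0.7]
finger_gap: 0.0643
```

Emit:
{"name": "servo_tool", "arguments": {
  "moves": [
    [-1.5, 0, 0, 0, -0.5],
    [-2, 0, 0, 0, -0.5],
    [-2, 0, 0, 0, -0.5],
    [-1.5, 0, -2, 0, -1],
    [0, 0, -2.5, 0, -1],
    [0, 0, -2.5, 0, -1],
    [0, 0, -2.5, 0, -1],
    [0, 0, -2, 0, -1],
    [0, 0, 0, 0, -1],
    [0, 0, 0, 0, -1]
  ]
}}

```text
clock: 16.75
tcp_pos: [0.4727, 0.148, 0.2856]
orientation: [0.707, -0.034, 0.705, 0.034]
wrist_force: [0.1, -0.0, -0.6]
finger_gap: 0.0854
```

```bash
python3 look.py 8 wrist,scene roll_center,switch_roller_top,slip_printer,hold_down_hinge,hold_down_grip,tray
```

```text
16.75 [ 0.141  0.145 -0.038  1.385 -0.     0.044] [0.4727 0.148  0.2856] [ 0.7071 -0.0343  0.7055  0.0344] [ 0.1 -0.  -0.6] 0.08538206403237662
wrist roll_center [(array([281.7, 175.8]), 0.69), (array([282.6, 253.7]), 0.66)]
wrist switch_roller_top [(array([324.9, 113.1]), 0.85)]
wrist slip_printer []
wrist hold_down_hinge [(array([283.2, 253.5]), 0.91)]
wrist hold_down_grip [(array([284.1, 365.9]), 0.79)]
wrist tray [(array([490.5, 233.7]), 0.95)]
scene roll_center [(array([322.8, 227.7]), 0.67), (array([277.7, 229.5]), 0.6)]
scene switch_roller_top [(array([281.9, 239.3]), 0.65)]
scene slip_printer [(array([273.8, 243.2]), 0.68)]
scene hold_down_hinge [(array([261.1, 204.7]), 0.72)]
scene hold_down_grip [(array([256., 171.]), 0.65)]
scene tray [(array([185.2, 253.8]), 0.91)]
```

View pics/wrist_8.png

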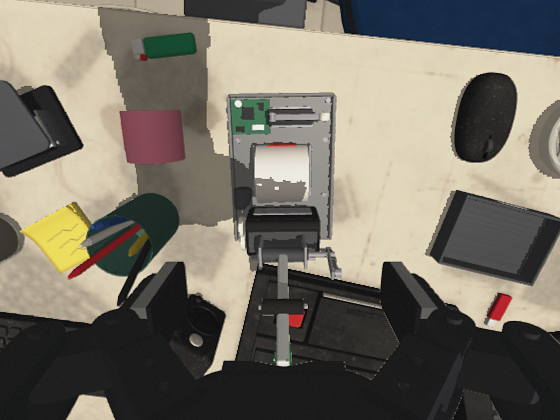

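View pics/scene_8.png

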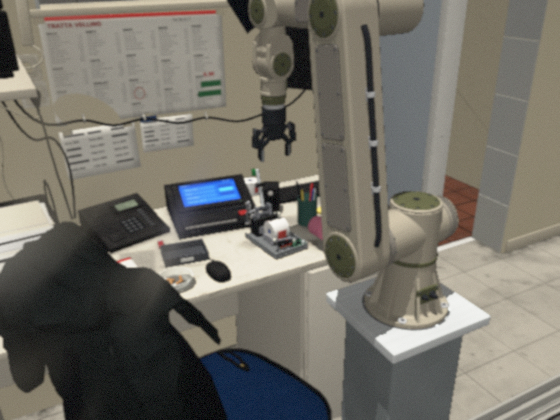

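The arm stands open by itself: grip at (284,366) in the wrist view and up in the scene view. I'll now measure the roll in the wrist view at (281,172).

Run:
```python
from h import *
import pickle
L=lambda n:pickle.load(open(f"pics/{n}.pkl","rb"))
w1,w2,w3,w4,w8=[L(n) for n in ["wrist_1","wrist_2","wrist_3","wrist_4","wrist_8"]]
print("roll pin",atz(ray(w8,(281.7,175.8)),.055),tri([ray(w8,(281.7,175.8)),ray(w2,(249.8,294.6)),ray(w1,(224.5,189.5))]))
h=tri([ray(w8,(283.2,253.5)),ray(w3,(279.2,289.1)),ray(w4,(282.7,355.6)),ray(w1,(298.2,191.9))]);print("hinge",h,atz(ray(w8,(283.2,253.5)),.101))
print("sw",tri([ray(w8,(324.9,113.1)),ray(w3,(320.9,147.6)),ray(w4,(343.5,168.6)),ray(w1,(160.6,149.9))]),atz(ray(w8,(324.9,113.1)),.061))
print("tray",atz(ray(w8,(490.5,233.7)),0.0))
# printer corners rim
m=w8["pixels"]; cv2.imwrite("pics/z8.png",cv2.resize(m[80:290,215:355],None,fx=2.8*1,fy=2.8,interpolation=cv2.INTER_CUBIC))
cv2.imwrite("pics/z8t.png",cv2.resize(m[170:300,410:560],None,fx=4,fy=4,interpolation=cv2.INTER_CUBIC))
# roll mask
p=optics.read_camera("wrist")
for r in models.outline_of("paper_roll",p)[:3]:
    ys,xs=np.nonzero(r["pixels"]); print("mask",r["conf"],xs.min(),xs.max(),ys.min(),ys.max(),r["location"])
    print(cv2.minAreaRect(np.c_[xs,ys].astype(np.float32)))
for r in models.outline_of("tray",p)[:2]:
    ys,xs=np.nonzero(r["pixels"]); rc=cv2.minAreaRect(np.c_[xs,ys].astype(np.float32)); b=cv2.boxPoints(rc)
    print("tray",r["conf"],len(xs),b, [np.round(atz(ray(p,q),.03),4) for q in b])
```

```text
roll pin [0.47561826 0.14569822 0.055     ] (array([0.4729558 , 0.14648103, 0.05326799]), [np.float64(0.003046528046946193), np.float64(0.002935197769567624), np.float64(0.003673226838546489)])
hinge (array([0.550482  , 0.153803  , 0.10418839]), [np.float64(0.0010130668380088107), np.float64(0.0006617305459633577), np.float64(0.0021369383455177777), np.float64(0.0006159981258093701)]) [0.55140353 0.1548231  0.101     ]
sw (array([0.40313111, 0.18749363, 0.05438341]), [np.float64(0.0018916542339347327), np.float64(0.001233154086766034), np.float64(0.0005521165750290624), np.float64(0.001434553589559394)]) [0.40189402 0.18523625 0.061     ]
tray [0.53979098 0.44361831 0.        ]
mask 0.89 255 308 144 204 [280.3, 174.9]
((281.5, 174.0), (60.0, 53.0), 90.0)
mask 0.77 119 185 111 165 [152.8, 138.7]
((152.11886596679688, 136.80738830566406), (57.03752136230469, 62.198055267333984), 84.80557250976562)
tray 0.58 8257 [[428.6189  261.9833 ]
 [448.22284 188.02293]
 [564.6007  218.87009]
 [544.99677 292.83044]] [array([0.5753, 0.3507, 0.03  ]), array([0.4741, 0.3527, 0.03  ]), array([0.4993, 0.5097, 0.03  ]), array([0.6053, 0.519 , 0.03  ])]
tray 0.3 15744 [[226.56664  95.14789]
 [335.87668  92.63501]
 [342.13123 364.7096 ]
 [232.8212  367.22247]] [array([0.3917, 0.0741, 0.03  ]), array([0.3768, 0.1983, 0.03  ]), array([0.7502, 0.2611, 0.03  ]), array([0.7703, 0.1017, 0.03  ])]
```

View pics/z8.png

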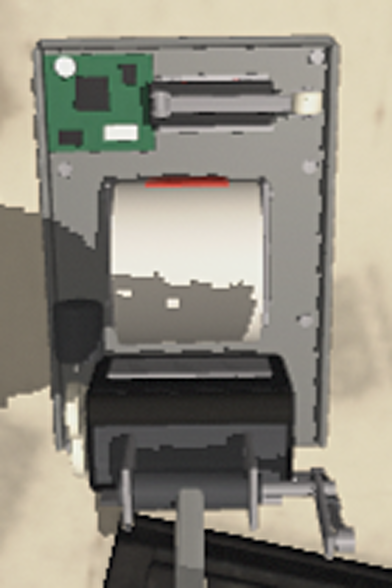

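View pics/z8t.png

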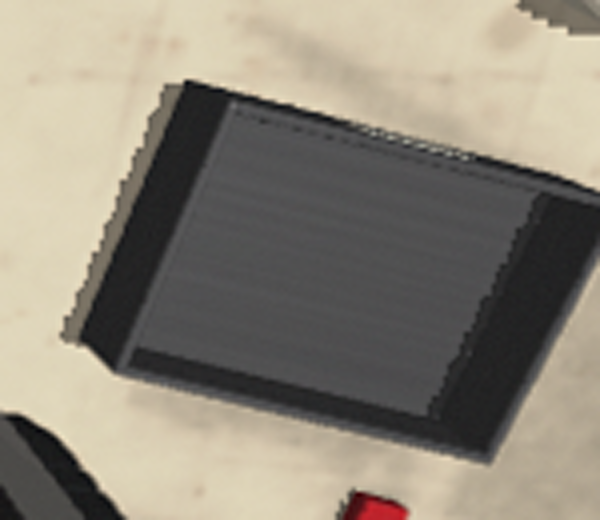

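Emit:
{"name": "servo_tool", "arguments": {
  "moves": [
    [2.5, -0.1, 0, 0, -1],
    [2.5, -0.1, 0, 0, -1],
    [2.5, 0, 0, 0, -1],
    [2.5, 0, 0, 0, -1],
    [2.5, 0, 0, 0, -1],
    [2.5, 0, 0, 0, -1],
    [2, 0, 0, 0, -1],
    [1, 0, 0, 0, -1],
    [0, 0, 0, 0, -1],
    [0, 0, 0, 0, -1]
  ],
  "grip_force": 40
}}

```text
clock: 18.85
tcp_pos: [0.4726, 0.146, 0.1054]
orientation: [0.707, -0.034, 0.706, 0.034]
wrist_force: [0.7, 0.3, -0.2]
finger_gap: 0.0854
```

```bash
python3 look.py 9 wrist,scene
python3 - <<'E'
from h import *
import pickle
w8=pickle.load(open("pics/wrist_8.pkl","rb"))
c=[atz(ray(w8,q),.03)[:2] for q in [(456.2,190.5),(440,263),(532.5,285.5),(560.7,218.7)]]
print(np.round(c,4),np.mean(c,0)); 
for i in range(4): d=c[(i+1)%4]-c[i]; print(np.linalg.norm(d),np.degrees(np.arctan2(d[1],d[0])))
E
```

```text
18.85 [ 0.137  0.236 -0.38   0.953 -0.     0.04 ] [0.4726 0.146  0.1054] [ 0.7068 -0.0343  0.7057  0.0344] [ 0.7  0.3 -0.2] 0.08535069610529418
[[0.478  0.364 ]
 [0.5774 0.367 ]
 [0.5982 0.5   ]
 [0.5014 0.5059]] [0.53875474 0.4342121 ]
0.09944639937342911 1.7071122249276967
0.13460908723410825 81.09560618919167
0.09704455910191098 176.4846472774946
0.1438122360746992 -99.35463353682074
```

View pics/wrist_9.png

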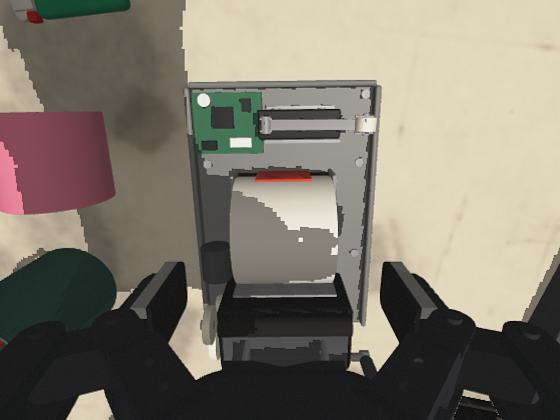

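Run:
```python
from h import *
import pickle
w8=pickle.load(open("pics/wrist_8.pkl","rb"));w2=pickle.load(open("pics/wrist_2.pkl","rb"))
c=[atz(ray(w8,q),.03)[:2] for q in [(467.5,195),(440,263),(532.5,285.5),(560.7,219.7)]]
print(np.round(c,4),np.mean(c,0)); 
for i in range(4): d=c[(i+1)%4]-c[i]; print(np.linalg.norm(d),np.degrees(np.arctan2(d[1],d[0])))
# inner floor corners from zoom
c=[atz(ray(w8,(410+x/4,170+y/4)),.005)[:2] for x,y in [(500,245),(430,415)]]
print(c)
cv2.imwrite("pics/z2.png",cv2.resize(w2["pixels"][0:130,240:380],None,fx=4,fy=4,interpolation=cv2.INTER_CUBIC))
```

```text
[[0.4823 0.3795]
 [0.5774 0.367 ]
 [0.5982 0.5   ]
 [0.5027 0.5064]] [0.54015806 0.43819487]
0.09591942510409496 -7.49719469310694
0.13460908723410825 81.09560618919167
0.09576585110524823 176.16593828136902
0.1285019811992746 -99.12705585136872
[array([0.52873284, 0.49987748]), array([0.59429117, 0.49534157])]
```

View pics/z2.png

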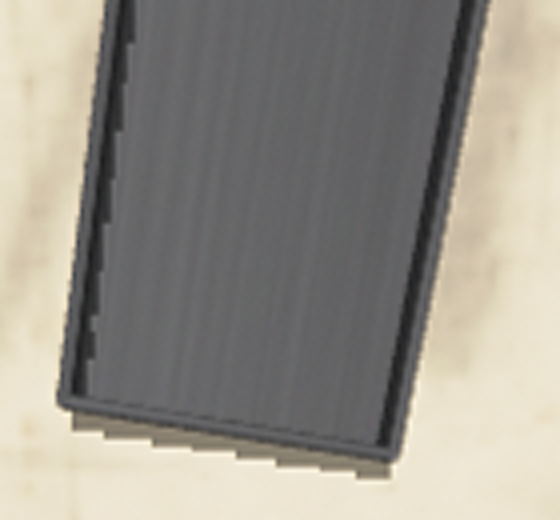

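Emit:
{"name": "servo_tool", "arguments": {
  "moves": [
    [1.5, 0, 0, 0, -1],
    [1.5, 0, 0, 0, -1],
    [1.5, 0, 0, 0, -1],
    [1, 0, 0, 0, -1],
    [0.7, 0, 0, 0, -1],
    [0, 0, 0, 0, -0.5],
    [0, 0, 0, 0, 0],
    [0, 0, 0, 0, 1],
    [0, 0, 0, 0, 1],
    [0, 0, 0, 0, 1]
  ],
  "grip_force": 40
}}

```text
clock: 20.2
tcp_pos: [0.4721, 0.1459, 0.043]
orientation: [0.707, -0.034, 0.706, 0.034]
wrist_force: [-1.0, 0.7, 2.4]
finger_gap: 0.0566
```

```bash
python3 look.py 10 wrist
```

```text
20.2 [ 0.137  0.302 -0.466  0.802  0.     0.04 ] [0.4721 0.1459 0.043 ] [ 0.7065 -0.0344  0.706   0.0344] [-1.   0.7  2.4] 0.05664619083098694
```

View pics/wrist_10.png

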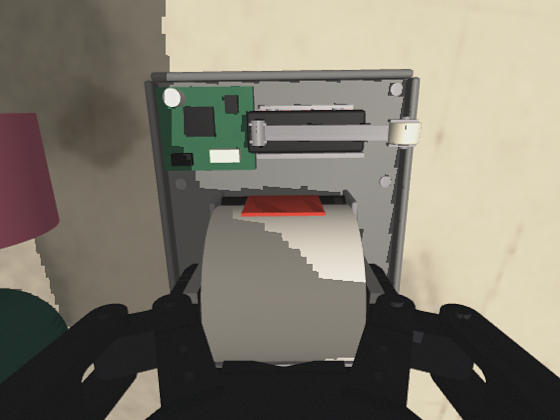

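Roll gripped (gap 56.6 mm). Lift and check.

Emit:
{"name": "servo_tool", "arguments": {
  "moves": [
    [-0.7, 0, 0, 0, 1],
    [-1.5, 0, 0, 0, 1],
    [-2, 0, 0, 0, 1],
    [-2.2, 0, 0, 0, 1],
    [-2.3, 0, 0, 0, 1],
    [-2.3, 0, 0, 0, 1],
    [-2.3, 0, 0, 0, 1],
    [-1.5, 0, 0, 0, 1],
    [-0.7, 0, 0, 0, 1],
    [0, 0, 0, 0, 1]
  ]
}}

```text
clock: 21.5
tcp_pos: [0.472, 0.1459, 0.1978]
orientation: [0.706, -0.034, 0.706, 0.034]
wrist_force: [0.0, -0.1, -2.5]
finger_gap: 0.0569
```

```bash
python3 look.py 11 wrist,side
```

```text
21.5 [ 0.137  0.17  -0.224  1.177 -0.     0.04 ] [0.472  0.1459 0.1978] [ 0.7064 -0.0343  0.7061  0.0344] [ 0.  -0.1 -2.5] 0.056907147058077825
```

View pics/wrist_11.png

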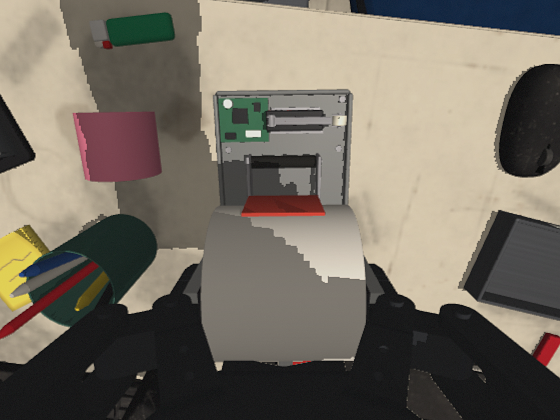

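The roll is in the gripper and the cradle is empty. Carrying it over to the tray.

Emit:
{"name": "servo_tool", "arguments": {
  "moves": [
    [0, 2, 0.7, 0, 1],
    [0, 4, 1.4, 0, 1],
    [0, 4.5, 1.5, 0, 1],
    [0, 4.5, 1.6, 0, 1],
    [0, 4.5, 1.6, 0, 1],
    [0, 4.5, 1.5, 0, 1],
    [0, 3, 1, 0.1, 1],
    [0, 1.4, 0.5, 0.1, 1],
    [0, 0, 0, 0.049, 1],
    [0, 0, 0, 0, 1]
  ]
}}

```text
clock: 22.85
tcp_pos: [0.5427, 0.4376, 0.1959]
orientation: [0.704, 0.053, 0.706, -0.054]
wrist_force: [-0.6, -0.1, -2.2]
finger_gap: 0.0567
```

```bash
python3 look.py 12 wrist,scene,side
```

```text
22.85 [ 0.564  0.574  0.362  1.361 -0.     0.714] [0.5427 0.4376 0.1959] [ 0.7044  0.0527  0.7058 -0.0538] [-0.6 -0.1 -2.2] 0.05672387958618085
```

View pics/wrist_12.png

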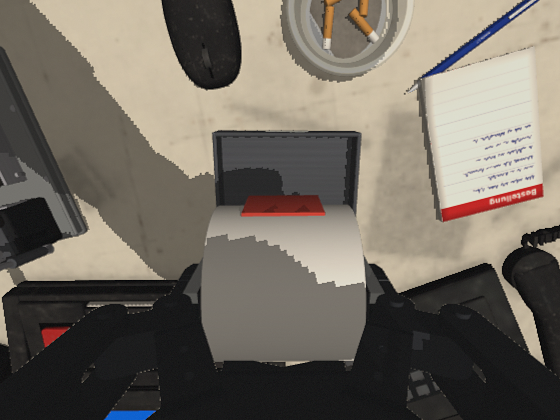

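View pics/scene_12.png

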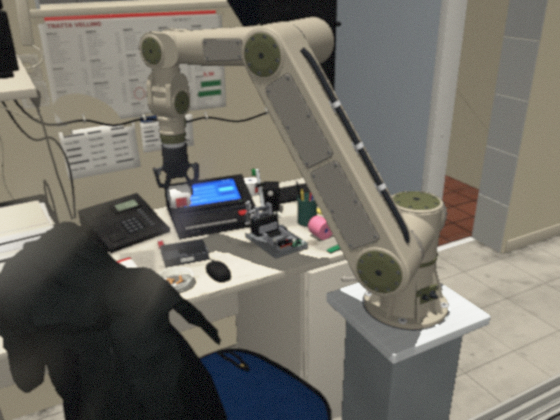

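Run:
```python
from h import *
import pickle
w=pickle.load(open("pics/wrist_12.pkl","rb"));w2=pickle.load(open("pics/wrist_2.pkl","rb"))
a=atz(ray(w,(214,132)),.03);b=atz(ray(w,(360,132)),.03);d=(b-a)/np.linalg.norm(b-a);n=np.array([d[1],-d[0],0])
print(a,b,np.linalg.norm(b-a),np.degrees(np.arctan2(-d[0],d[1])),"ctr",(a+b)/2+.049*n)
print(atz(ray(w2,(405,65)),.08),atz(ray(w2,(372,230)),.08),atz(ray(w,(490,265)),.06))
cv2.imwrite("pics/z12.png",cv2.resize(w["pixels"][115:215,195:375],None,fx=4,fy=4))
```

```text
[0.48227583 0.38163483 0.03      ] [0.50237843 0.51400958 0.03      ] 0.13389244862614438 -8.635033580988628 ctr [0.54077171 0.44046535 0.03      ]
[0.6294675  0.41044116 0.08      ] [0.6109515  0.24531563 0.08      ] [0.6383682  0.61674332 0.06      ]
```

View pics/z12.png

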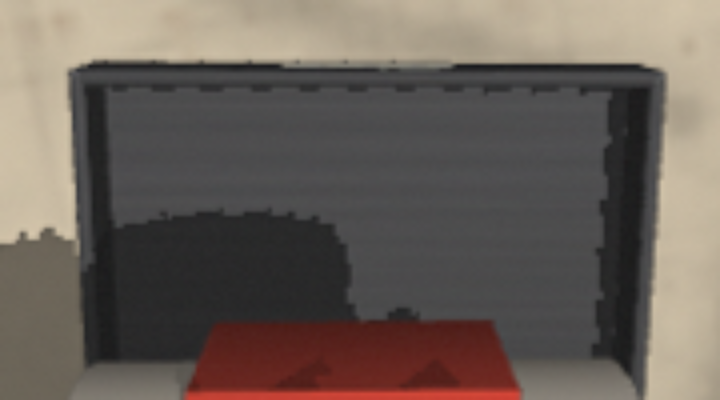

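View pics/side_12.png

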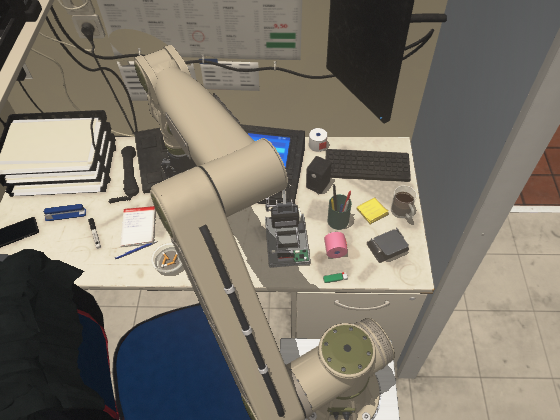

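Emit:
{"name": "servo_tool", "arguments": {
  "moves": [
    [1, 0.1, 0, 0, 1],
    [2.2, 0.1, -0.1, 0, 1],
    [2.5, 0, 0, 0, 1],
    [2.5, 0, 0, 0, 1],
    [2.5, 0, 0, 0, 1],
    [2.2, 0, 0, 0, 1],
    [1.6, 0, 0, 0, 1],
    [1, 0, 0, 0, 1],
    [0.5, 0, 0, 0, 1],
    [0.2, 0, 0, 0, 1]
  ]
}}

```text
clock: 24.25
tcp_pos: [0.5429, 0.4399, 0.0359]
orientation: [0.705, 0.054, 0.705, -0.053]
wrist_force: [0.3, -1.3, -1.3]
finger_gap: 0.0566
```

```bash
python3 look.py 13 wrist
```

```text
24.25 [ 0.566  0.656  0.103  1.017 -0.     0.718] [0.5429 0.4399 0.0359] [ 0.7053  0.0538  0.7049 -0.0535] [ 0.3 -1.3 -1.3] 0.05662740845507025
```

View pics/wrist_13.png

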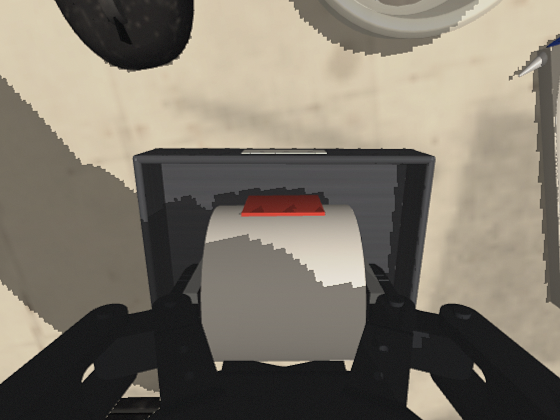

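The roll is inside the tray with room all round. Lowering slowly.

Emit:
{"name": "servo_tool", "arguments": {
  "moves": [
    [0.2, 0, 0, 0, 1],
    [0.15, 0, 0, 0, 1],
    [0.15, 0, 0, 0, 1],
    [0.1, 0, 0, 0, 1],
    [0.1, 0, 0, 0, 1],
    [0.08, 0, 0, 0, 1],
    [0.06, 0, 0, 0, 1],
    [0.06, 0, 0, 0, 1],
    [0, 0, 0, 0, 1],
    [0, 0, 0, 0, 1]
  ]
}}

```text
clock: 25.55
tcp_pos: [0.5426, 0.4398, 0.0266]
orientation: [0.705, 0.054, 0.705, -0.054]
wrist_force: [0.3, 1.2, -1.7]
finger_gap: 0.0567
```

Emit:
{"name": "servo_tool", "arguments": {
  "moves": [
    [0.05, 0, 0, 0, 1],
    [0.05, 0, 0, 0, 1],
    [0.05, 0, 0, 0, 1],
    [0, 0, 0, 0, 1],
    [0, 0, 0, 0, 1],
    [0, 0, 0, 0, 1],
    [0, 0, 0, 0, 1],
    [0, 0, 0, 0, 1],
    [0, 0, 0, 0, 1],
    [0, 0, 0, 0, 1]
  ]
}}

```text
clock: 26.8
tcp_pos: [0.5427, 0.4398, 0.0262]
orientation: [0.705, 0.054, 0.705, -0.053]
wrist_force: [-2.1, -1.2, 5.4]
finger_gap: 0.0566
```

Contact is felt (+5.4 N). Release and rise.

Emit:
{"name": "servo_tool", "arguments": {
  "moves": [
    [0, 0, 0, 0, 0.1],
    [0, 0, 0, 0, -0.4],
    [0, 0, 0, 0, -0.7],
    [0, 0, 0, 0, -0.8],
    [0, 0, 0, 0, -0.8],
    [-1, 0, 0, 0, -0.8],
    [-2, 0, 0, 0, -0.8],
    [-2.5, 0, 0, 0, -0.8],
    [-2.5, 0, 0, 0, -0.8],
    [-2.5, 0, 0, 0, -0.8]
  ]
}}

```text
clock: 28.05
tcp_pos: [0.5427, 0.4398, 0.1318]
orientation: [0.705, 0.054, 0.705, -0.053]
wrist_force: [0.5, -0.4, 0.4]
finger_gap: 0.0768
```

```bash
python3 look.py 14 wrist,scene
```

```text
28.05 [ 0.566  0.594  0.239  1.215 -0.     0.718] [0.5427 0.4398 0.1318] [ 0.7054  0.0538  0.7048 -0.0534] [ 0.5 -0.4  0.4] 0.07679302768897468
```

View pics/wrist_14.png

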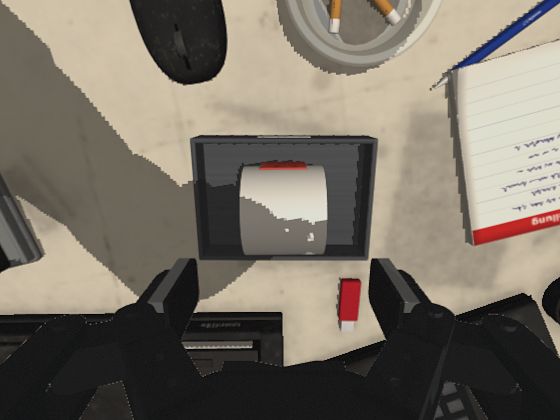

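The roll lies on its side in the middle of the tray, at (284,212). Now over to the switch with the fingers shut.

Emit:
{"name": "servo_tool", "arguments": {
  "moves": [
    [-3, 0, 0, 0, -0.8],
    [-3, -1.5, -0.5, 0, -0.5],
    [0, -4, -1.5, 0, 0],
    [0, -4.5, -1.6, 0, 0.5],
    [0, -4.5, -1.7, 0, 1],
    [0, -4.5, -1.7, 0, 1],
    [0, -4.5, -1.6, 0, 1],
    [0, -3.5, -1.4, 0, 1],
    [0, 0, 0, -0.125, 1],
    [0, 0, 0, -0.125, 1]
  ]
}}

```text
clock: 29.4
tcp_pos: [0.4024, 0.1874, 0.1897]
orientation: [0.706, -0.036, 0.706, 0.036]
wrist_force: [-0.4, -0.1, -1.3]
finger_gap: -0.0002
```

```bash
python3 look.py 15 wrist,scene switch_roller_top,hold_down_hinge,hold_down_grip,slip_printer,roll_center
```

```text
29.4 [ 0.255  0.079 -0.349  1.142 -0.     0.153] [0.4024 0.1874 0.1897] [ 0.7062 -0.0358  0.7062  0.0358] [-0.4 -0.1 -1.3] -0.00015497462498386023
wrist switch_roller_top [(array([283. , 196.8]), 0.88), (array([530.9, 347.7]), 0.53)]
wrist hold_down_hinge []
wrist hold_down_grip []
wrist slip_printer [(array([240.9, 245.9]), 0.89), (array([284. , 196.7]), 0.53)]
wrist roll_center [(array([503.7, 343.5]), 0.95), (array([ 78.8, 213.2]), 0.93)]
scene switch_roller_top [(array([278.8, 239.5]), 0.64)]
scene hold_down_hinge [(array([262.2, 206.7]), 0.89)]
scene hold_down_grip [(array([255. , 172.8]), 0.78)]
scene slip_printer [(array([275.7, 242.9]), 0.58)]
scene roll_center [(array([182. , 242.1]), 0.68), (array([323.6, 227.6]), 0.63)]
```

View pics/wrist_15.png

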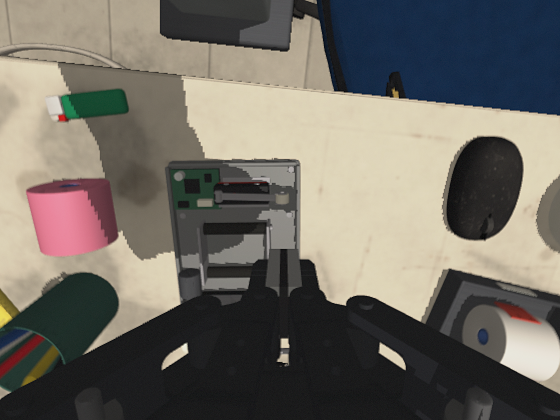

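Emit:
{"name": "servo_tool", "arguments": {
  "moves": [
    [0.5, 0, 0, 0, 1],
    [1.5, 0, 0, 0, 1],
    [2, 0, 0, 0, 1],
    [2, 0, 0, 0, 1],
    [1.5, 0, 0, 0, 1],
    [0.5, 0, 0, 0, 1],
    [0, 0, 0, 0, 1],
    [0, 0, 0, 0, 1],
    [0, 0, 0, 0, 1],
    [0, 0, 0, 0, 1]
  ]
}}

```text
clock: 31.25
tcp_pos: [0.4032, 0.188, 0.1105]
orientation: [0.707, -0.035, 0.706, 0.035]
wrist_force: [-0.1, 0.5, 0.3]
finger_gap: 0.0001
```

```bash
python3 look.py 16 wrist,scene switch_roller_top,hold_down_hinge,hold_down_grip,slip_printer
```

```text
31.25 [ 0.256  0.141 -0.486  0.943 -0.     0.157] [0.4032 0.188  0.1105] [ 0.7066 -0.0346  0.7059  0.0347] [-0.1  0.5  0.3] 6.200486116394377e-05
wrist switch_roller_top [(array([282.2, 228.3]), 0.93)]
wrist hold_down_hinge []
wrist hold_down_grip []
wrist slip_printer [(array([227.8, 281.1]), 0.67)]
scene switch_roller_top [(array([279.2, 239.6]), 0.9)]
scene hold_down_hinge [(array([261.2, 206.7]), 0.65)]
scene hold_down_grip [(array([252.6, 173.4]), 0.43)]
scene slip_printer [(array([274. , 240.6]), 0.85), (array([279. , 237.3]), 0.24)]
```

View pics/wrist_16.png

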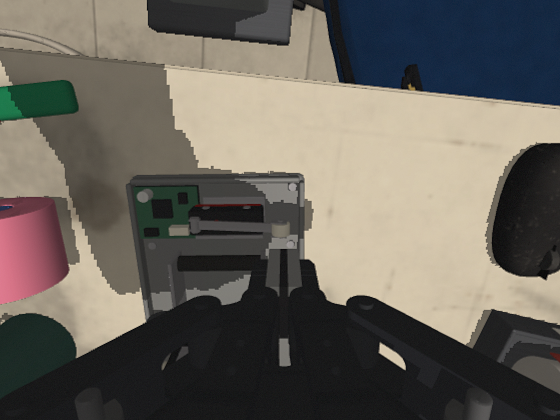

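Run:
```python
from h import *
import pickle
L=lambda n:pickle.load(open(f"pics/{n}.pkl","rb"))
a,b,c=L("wrist_15"),L("wrist_16"),L("wrist_8")
rs=[ray(a,(283,196.8)),ray(b,(282.2,228.3)),ray(c,(324.9,113.1))]
print(tri(rs),[atz(r,.061) for r in rs])
s=env.get_state();print(s["tcp_pos"],proj(b,s["tcp_pos"]),proj(b,(.4032,.188,.061)))
cv2.imwrite("pics/z16.png",cv2.resize(b["pixels"][165:315,120:320],None,fx=4,fy=4,interpolation=cv2.INTER_CUBIC))
```

```text
(array([0.40217437, 0.18597383, 0.06301942]), [np.float64(0.0004146352387054208), np.float64(0.0006035408146166806), np.float64(0.0010175565888158383)]) [array([0.40284701, 0.18641795, 0.061     ]), array([0.40309666, 0.18662253, 0.061     ]), array([0.40189402, 0.18523625, 0.061     ])]
[0.4029088  0.18797051 0.11009914] [284.73865204 263.92088699] [284.39047501 228.65996995]
```

View pics/z16.png

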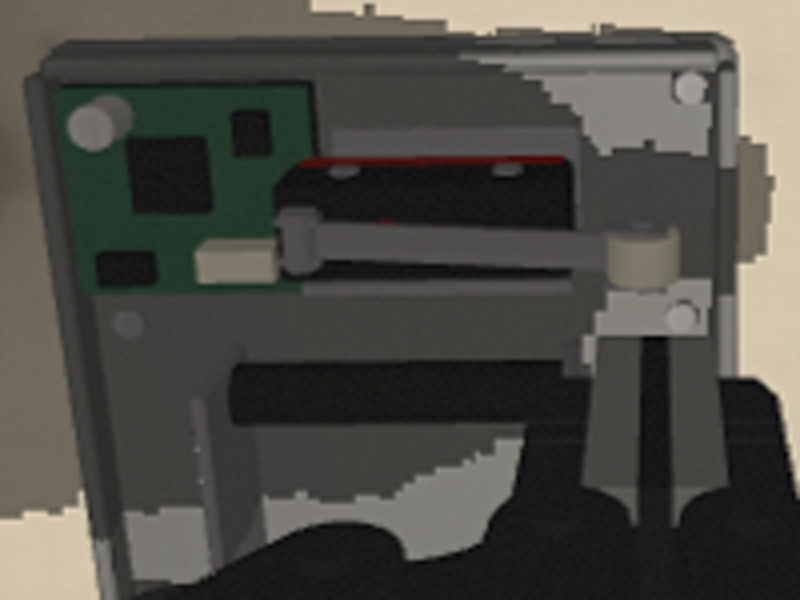

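Emit:
{"name": "servo_tool", "arguments": {
  "moves": [
    [0.8, -0.05, 0, 0, 1],
    [1, -0.05, 0, 0, 1],
    [1, -0.05, 0, 0, 1],
    [0.8, 0, 0, 0, 1],
    [0.4, 0, 0, 0, 1],
    [0.2, 0, 0, 0, 1],
    [0.15, 0, 0, 0, 1],
    [0.1, 0, 0, 0, 1],
    [0, 0, 0, 0, 1],
    [0, 0, 0, 0, 1]
  ]
}}

```text
clock: 33.0
tcp_pos: [0.4032, 0.1865, 0.0657]
orientation: [0.706, -0.035, 0.706, 0.035]
wrist_force: [-0.0, -0.2, 0.3]
finger_gap: 0.0001
```

```bash
cat > f.py <<'E'
import sys
from h import *
F=[];T=[];Z=[]
for i in range(5):
    s=env.get_state();F.append(s["wrist_force"]);Z.append(s["tcp_pos"])
    p=optics.read_camera("wrist")
cv2.imwrite(f"pics/f_{sys.argv[1]}.png",cv2.resize(p["pixels"][165:315,120:320],None,fx=4,fy=4,interpolation=cv2.INTER_CUBIC))
print(s["clock"],np.round(np.mean(F,0),2),np.round(np.array(F)[:,2],1),np.round(np.mean(Z,0),4), np.round(env.get_state()["tau"],2))
E
python3 f.py a
```

```text
33.2 [ 0.02 -0.18  0.07] [ 0.3 -1.1  0.2  0.9  0. ] [0.4031 0.1865 0.0657] [ -0.   -35.85  24.75  -0.    -0.    -0.  ]
```

View pics/f_a.png

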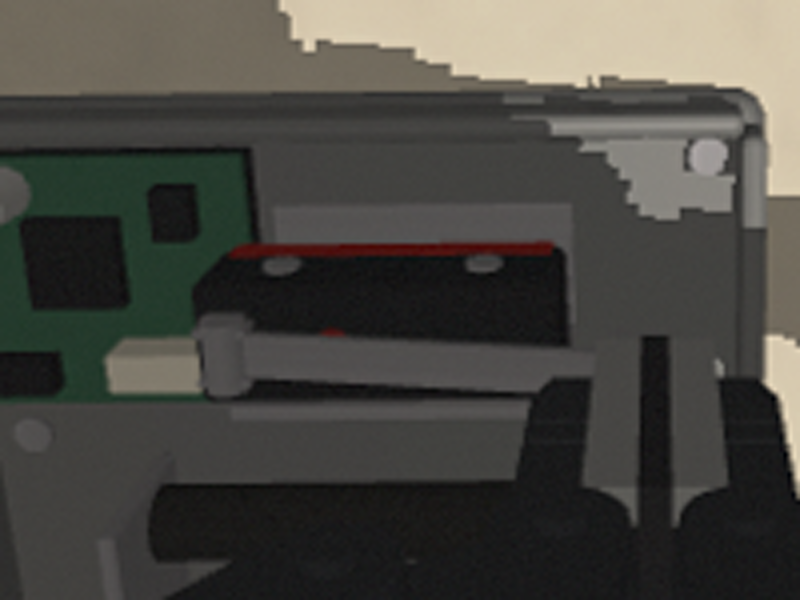

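Emit:
{"name": "servo_tool", "arguments": {
  "moves": [
    [0.1, 0, 0, 0, 1],
    [0.1, 0, 0, 0, 1],
    [0.1, 0, 0, 0, 1],
    [0, 0, 0, 0, 1],
    [0, 0, 0, 0, 1],
    [0, 0, 0, 0, 1],
    [0, 0, 0, 0, 1],
    [0, 0, 0, 0, 1],
    [0, 0, 0, 0, 1],
    [0, 0, 0, 0, 1]
  ]
}}

```text
clock: 34.5
tcp_pos: [0.4031, 0.1865, 0.0626]
orientation: [0.706, -0.035, 0.706, 0.035]
wrist_force: [-0.0, 0.6, 0.6]
finger_gap: 0.0002
```

```bash
python3 f.py b
```

```text
34.7 [-0.12  0.19  0.47] [ 0.6 -0.3  0.5  0.8  0.7] [0.4031 0.1865 0.0626] [  0.   -35.92  24.6   -0.    -0.     0.  ]
```

Emit:
{"name": "servo_tool", "arguments": {
  "moves": [
    [0.1, 0, 0, 0, 1],
    [0.1, 0, 0, 0, 1],
    [0, 0, 0, 0, 1],
    [0, 0, 0, 0, 1],
    [0, 0, 0, 0, 1],
    [0, 0, 0, 0, 1],
    [0, 0, 0, 0, 1],
    [0, 0, 0, 0, 1],
    [0, 0, 0, 0, 1],
    [0, 0, 0, 0, 1]
  ]
}}

```text
clock: 36.0
tcp_pos: [0.4031, 0.1865, 0.0606]
orientation: [0.706, -0.035, 0.706, 0.035]
wrist_force: [-0.2, 0.8, 2.1]
finger_gap: 0.0001
```

```bash
python3 f.py c
```

```text
36.2 [-0.13  0.73  2.34] [2.1 2.2 2.1 2.9 2.4] [0.4031 0.1865 0.0606] [-4.300e-01 -3.487e+01  2.368e+01 -1.000e-02 -2.900e-01  0.000e+00]
```

Contact found at z ≈ 0.0609 (2.3 N), which agrees with 61 mm. Pressing 6.4 mm further, to about 6.7 mm of travel.

Emit:
{"name": "servo_tool", "arguments": {
  "moves": [
    [0.08, 0, 0, 0, 1],
    [0.08, 0, 0, 0, 1],
    [0.08, 0, 0, 0, 1],
    [0.08, 0, 0, 0, 1],
    [0.08, 0, 0, 0, 1],
    [0.08, 0, 0, 0, 1],
    [0.08, 0, 0, 0, 1],
    [0.08, 0, 0, 0, 1],
    [0, 0, 0, 0, 1],
    [0, 0, 0, 0, 1]
  ]
}}

```text
clock: 37.5
tcp_pos: [0.4032, 0.1864, 0.0542]
orientation: [0.706, -0.035, 0.706, 0.035]
wrist_force: [-0.7, 1.0, 3.8]
finger_gap: 0.0
```

```bash
python3 f.py d
```

```text
37.7 [-0.01  1.11  3.14] [3.8 2.9 2.9 3.  3.2] [0.4032 0.1864 0.0542] [ -0.47 -34.69  22.67   0.36  -0.36   0.  ]
```

View pics/f_d.png

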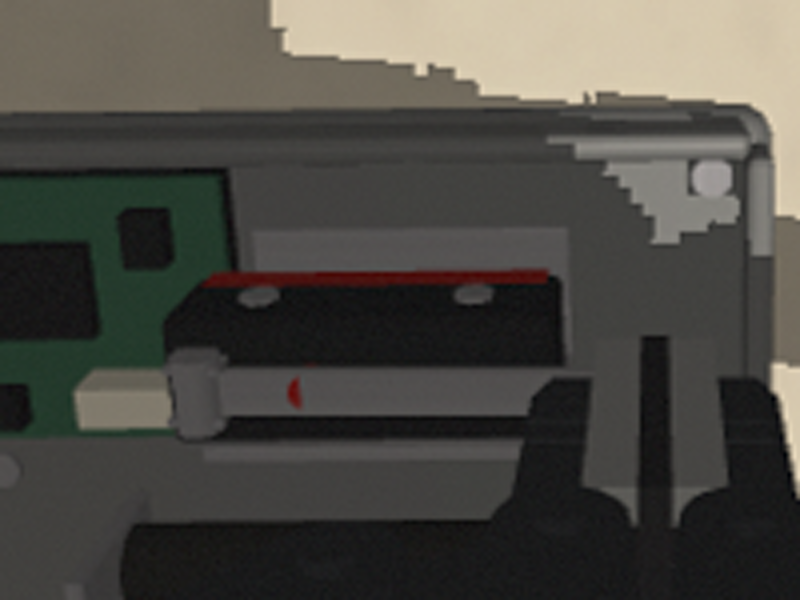

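Force is 3.1 N at 6.7 mm, as expected just past the click, and the lever is level with the plunger in. I'll add 0.4 mm to confirm which side of the click this is, and hold.

Emit:
{"name": "servo_tool", "arguments": {
  "moves": [
    [0.04, 0, 0, 0, 1],
    [0, 0, 0, 0, 1],
    [0, 0, 0, 0, 1],
    [0, 0, 0, 0, 1],
    [0, 0, 0, 0, 1],
    [0, 0, 0, 0, 1],
    [0, 0, 0, 0, 1],
    [0, 0, 0, 0, 1],
    [0, 0, 0, 0, 1],
    [0, 0, 0, 0, 1]
  ]
}}

```text
clock: 39.0
tcp_pos: [0.4031, 0.1864, 0.0538]
orientation: [0.706, -0.035, 0.706, 0.035]
wrist_force: [0.5, 1.1, 4.0]
finger_gap: 0.0002
```

```bash
python3 f.py e
```

```text
39.2 [1.3  0.92 3.09] [4.  2.5 3.1 2.9 2.9] [0.4031 0.1865 0.0538] [ -0.17 -34.56  22.36   0.51  -0.18   0.  ]
```

Run:
```python
from h import *
p=optics.read_camera("wrist"); E1=p["extrinsics"]
# lever plane: contains roller point, printer y dir and vertical
th=np.radians(5.6); yv=np.array([-np.sin(th),np.cos(th),0]); n=np.array([np.cos(th),np.sin(th),0]); R0=np.array([.403,.1865,.055])
def hit(p,zx,zy):
    o,d=ray(p,(120+zx/4,165+zy/4)); t=n@(R0-o)/(n@d); X=o+t*d; return (X-R0)@yv, X[2]
# rebuild camera at f_a: same R, camera shifted up by tcp diff
pa=dict(p); Ea=E1.copy(); R=E1[:3,:3]; c=-R.T@E1[:3,3]; c=c+np.array([0,0,.0657-.0538]); Ea[:3,3]=-R@c; pa["extrinsics"]=Ea
pd=dict(p); Ed=E1.copy(); c2=-R.T@E1[:3,3]+np.array([0,0,.0004]); Ed[:3,3]=-R@c2; pd["extrinsics"]=Ed
for nm,q,l in [("free",pa,[(260,356),(400,362),(540,371)]),("pressed",pd,[(250,392),(380,392),(520,392)])]:
    H=np.array([hit(q,*x) for x in l]); print(nm,np.round(H,4),"slope",np.polyfit(H[:,0],H[:,1],1)[0])
print(env.get_state()["wrist_force"])
```

```text
free [[-0.0511  0.0537]
 [-0.0329  0.0555]
 [-0.0149  0.0581]] slope 0.12130652843112523
pressed [[-0.0494  0.0525]
 [-0.0337  0.0524]
 [-0.0168  0.0524]] slope -0.0011015507483705272
[1.4299109  0.09887381 3.52387054]
```

The lever angle in the images changed by about 0.12 rad, which is past the click (0.09) and below overtravel (0.18). It has been held for over 2 s. Letting go.

Emit:
{"name": "servo_tool", "arguments": {
  "moves": [
    [-0.1, 0, 0, 0, 1],
    [-0.2, 0, 0, 0, 1],
    [-0.4, 0, 0, 0, 1],
    [-0.8, 0, 0, 0, 1],
    [-1.5, 0, 0, 0, 1],
    [-2.5, 0, 0, 0, 1],
    [-3, 0, 0, 0, 1],
    [-3, 0, 0, 0, 1],
    [-2.5, 0, 0, 0, 1],
    [-1, 0, 0, 0, 1]
  ]
}}

```text
clock: 40.55
tcp_pos: [0.4033, 0.1867, 0.2053]
orientation: [0.707, -0.035, 0.706, 0.035]
wrist_force: [-0.1, -0.2, -0.2]
finger_gap: 0.0001
```

```bash
python3 look.py 20 wrist,scene,side hold_down_grip,roll_center
```

```text
40.55 [ 0.252  0.071 -0.32   1.179  0.     0.154] [0.4033 0.1867 0.2053] [ 0.7069 -0.0345  0.7056  0.035 ] [-0.1 -0.2 -0.2] 0.0001014048021599478
wrist hold_down_grip []
wrist roll_center [(array([ 85.8, 209.3]), 0.91), (array([495.7, 332. ]), 0.76)]
scene hold_down_grip [(array([251.1, 170.9]), 0.54)]
scene roll_center [(array([324.4, 228.1]), 0.81), (array([184.1, 243.3]), 0.58)]
side hold_down_grip []
side roll_center [(array([197.2, 214.1]), 0.76)]
```

View pics/wrist_20.png

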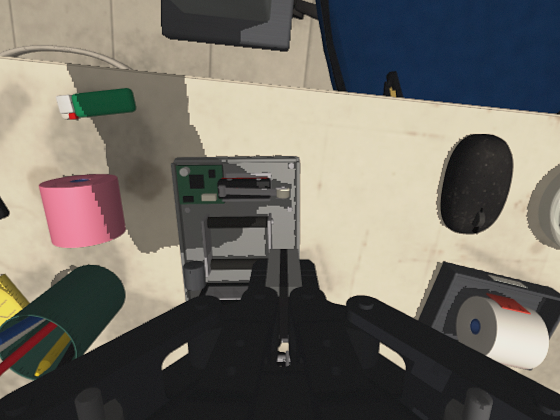

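View pics/scene_20.png

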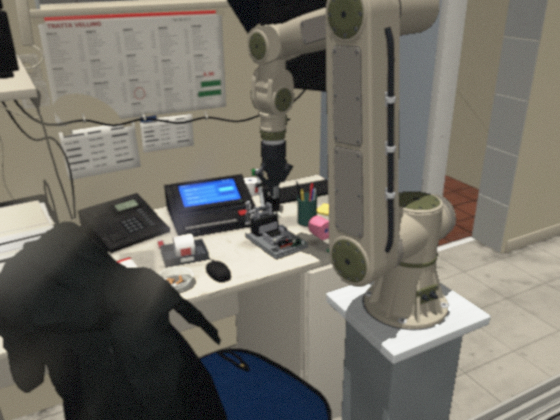

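The roll lies in the tray (wrist view (503,330), scene (184,243)), the hold-down arm is up, the switch lever is back, and the gripper is clear. Handing in.

```bash
python3 -c "
from workcell import order
print(order.hand_in())"
```

```text
the job is handed in; nothing more can be done
None
```

The job is done in the order asked and handed in at about 40.6 s of the 66 s allowed; no verdict is reported.

- **Hold-down arm:** I lifted it by the green grip to about 1.7 rad and let go. It stayed open by itself and still looked open in the last scene picture.
- **Paper roll:** I took it by its ends, lowered it until it touched the tray floor (about 7 N more on the wrist than while carrying it) and released it. It lies on its side near the middle of the tray.
- **Cover switch:**
  - The fingers met the roller at a height of 60.9 mm, against the 61 mm given.
  - I pressed about 7 mm, held it for over 2 s at about 3 N, and let go.
  - The lever angle in the images changed by about 0.12 rad, which is past the click at 0.09 and short of overtravel at 0.18. The force alone did not show the click: 0.4 mm of extra travel left it at about 3.1 N.
- **Last checks:** The switch lever had sprung back, the wrist force was about zero, and the gripper was clear of everything. The bystanders I could see had not moved, though I did not measure them one by one.

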